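# Refit the battery tray of a backup power unit

## Robot

A 6-joint arm with a two-finger parallel gripper is mounted at the origin on the work surface. World frame = base frame: x ahead of the robot, y to its left, z up, the work surface at z = 0. Lengths are in m, angles in rad, forces in N, time in s.
With the tool pointing down it reaches from about 0.35 to 0.725 m from the base axis. Payload 6 kg.
Tool frame: the origin (TCP) lies midway between the tips of the shut fingers; the grasp point (between the pads) lies 19 mm behind it; z points along the fingers, y is the line along which they close (so a half turn about z gives the same grasp; the last joint's range is limited). The gripper opens to 85 mm and grips with 20 to 120 N. Pads are 22 mm wide; open, the fingers measure 114 mm over their backs; the gripper's body (76 mm by 85 mm) begins 54 mm behind the grasp point. The pads swing forward as they close: fully open they stand 13 mm farther back than shut.
Start: joints at [1.499, 0.04, 0.085, 0, -1.615, -0.334], TCP at [0.237, 0.551, 0.231] pointing down, gripper open.
Joint ranges: [-2.56, 2.56], [-1.29, 2.01], [-1.08, 1.49], [-3.29, 1.98], [-2.81, -0.18], [-2.99, 2.99]. Speed limits (rad/s): [2.57, 2.57, 3.01, 3.14, 3.14, 3.14].

## Interface

Orientations are given as a rotation vector (axis times angle).
In Python, from cell import * gives the robot as it stands.
- The arm moves only by the shell command python3 -m crank 'ROWS' [FORCE]. ROWS is JSON, a list of rows, each an object with "angular": the turn, a rotation vector about the tool's x, y, z in degrees, a list of three; "delta_pos": the shift along the tool's x, y, z in mm, a list of three; "gripper": the closure in counts, from 0 (fully open) to 255 (shut). In form: [{"angular": [wx, wy, wz], "delta_pos": [dx, dy, dz], "gripper": gripper}, ...]. A call has exactly 10 rows; each row shifts and turns the commanded pose from where the row before left it, along the tool's axes as they then stand; what a row does not reach is not made up. A row lasts 1/10 s, in which the tool goes at most 50 mm and 8.59 degrees, less where a joint would pass 70% of its speed; a pose out of reach is approached as far as the arm can. A call with a gripper value outside its range is refused whole. The fingers move at their own pace and stop on an object; FORCE is the grip in N (left out, the last holds). Time passes only in rows, so rows that do not move let the fingers close, or fill a call up. It gives the time, the measured TCP pose, the force, the opening and the grip force at its end, in the units of the state.
- get_state(): the state, without advancing time (a new reading comes with each control period).
- get_image(name): name is "scene" or "top"; returns the picture (420x560x3 uint8, red, green, blue); there is no depth.
- camera_params(name): a dict with "fx", "fy", "cx", "cy" (pixels), "D" ([k1, k2, p1, p2, k3] as OpenCV has them; the pictures are not rectified), "world_to_cam" (4x4, takes a point from world to camera coordinates). Camera axes: x right, y down, z forward; pixel columns grow to the right and rows downward; lengths in m; the calibration is good to about 2 mm. A picture is of the moment at which its call begins. camera_params takes no time and is no camera call.
- close_job(): hands the job in; it is judged then, once.
The state is a dict: "time": time; "joints": joint angles; "joint_velocities": joint speeds; "joint_efforts": joint torques, N m; "tool_pos": TCP position; "orientation": TCP orientation; "contact_force": force on the tool from outside, world axes, zero at the start; "ft_torque": the same for the moment, N m; "finger_gap": finger opening in m; "grasp_force": force on a finger pad.
Only numpy, scipy, OpenCV 4.12 (cv2) and the standard library are available. Lean on these libraries where they do the work, as an engineer would, in place of code of your own. Each camera call takes 0.05 s, during which the arm holds its last target. There are 200 camera calls.

## Task

Put the loose battery tray back into the slot in the front of the low black backup power unit: the guide inside is hidden and loose sideways, so let its side walls line the tray up as you slide it in gently, never forcing it (under 25 N), until the tray's front plate sits flush against the unit's face. Then slide the small steel latch on the unit's front edge all the way across, so that its tongue holds the tray in, let go, and leave the other things on the bench where they are.

Things in the scene. Friction and masses are not known exactly. Their poses are not given: they have to be found in the camera images.
- tray: Loose battery tray, 0.4 kg (+-20%), flat on the bench to the left or right: open steel tray 120 (x) x 90 (y) x 34 high with a grey pack, a steel front plate 150 (y) x 44 high x 5 thick across its -x end, and on that a black bar handle. Origin: centre of the 120 x 90 underside; z up; +x points to the end that enters the slot first, 60 mm from the origin. Press it on the unit with less than 25 N.
- tray_handle (a point): Grip point on the tray's handle, taken from above with fingers closing along the tray's y. The handle is a bar along x, 14 wide (y), 28 high (20 to 48 above the tray's underside), standing out 70 from the plate. This point: 110 mm from the tray's origin towards -x, 34 above the underside, 45 in front of the plate's outer face. Axes as the tray's.
- tray_plate (a point): Middle of the front plate's inner face (towards +x, the face that comes to rest on the unit), at the height of the tray's underside, 60 mm from the tray's origin towards -x. With the tray home it lies at x = 0 of ups, 12 mm above the bench, at the y of the guide's middle, the tray's x along the unit's x.
- ups: Low black backup power unit, fixed: 440 wide (y), 88 high, 420 deep, a sheet of paper on top. Origin: on its front face (towards the robot), below the middle of the tray slot, at bench level; +x into the unit, +y along the face to the left as seen from the robot, z up. Positions on the unit are given in this frame, in mm.
- slot (a point): Middle of the tray slot's floor edge in the unit's face, 12 mm above the bench. The slot is 118 wide (y -59 to 59) and 42 high (12 to 54 above the bench); its level floor runs 140 into the unit. Axes as the unit's. Behind it is the hidden guide: two upright walls, a straight channel 93 wide from x 50 to 124, with flared lead-ins (33 degrees) from x 16, where they begin about 138 apart.
- hood (a point): Middle of the unit's top front edge, 88 mm above the bench; axes as the unit's. Under this hood the guide channel sits anywhere up to 10 mm left or right of the slot's middle, another place each time, neither seen nor measured. It is parallel to the unit's x and does not give way under 25 N: the tray must give way sideways when a lead-in or wall pushes on it.
- latch_post (a point): Centre of the top of the latch's thumb post: 14 (x) x 12 (y), 30 high, top 124 mm above the bench, on a steel carriage (top at 94) that slides on the unit's top front edge. A tongue 16 wide (y) hangs from it in front of the face, down to 46 above the bench, its back 9 in front of the face. Post at x 14 of the unit, y 98 open, y 56 closed. Axes as the unit's.
- latch (a joint): How far the latch is slid towards the middle of the unit (its -y), m: 0 to 0.004 at the start (open), 0.042 fully closed. It slides with about 2 N and stays where it is left. A tray standing out more than 4 mm blocks it.
- tester: Yellow handheld battery tester, 150 x 85 x 34 with a dial; loose bystander, on the other side from the tray. Origin under its centre.
- tape: Roll of white tape, 90 across, 18 high, bystander.
- driver: Screwdriver, bystander.
- mug: White mug, 80 across, 92 high, bystander.
- spray: Clear bottle, 60 across, 160 high, bystander.
- block1: Wooden block 90 x 45 x 22, bystander.
- logger: White temperature logger, 55 x 85 x 22, bystander.
There are look-alikes about, which are no part of the job. Several things have the shape of the tray; the one meant has the colours described above.

How it is judged:
By the outcome, as a careful person would: the job done as asked, in the order asked, and still so for the second after the job is handed in, with the robot touching nothing.
It also fails if it takes over 72 s, if anything falls off the work surface, if the arm or the gripper's body presses on something with over 40 N, if the wrist force passes 120 N, or if a joint passes its speed limit or range.

## Working session

There is one attempt and no reset: what is moved stays moved. The work goes in short steps, Python scripts to look and compute and a shell command to move; the robot and the scene stay as the last step left them, time stands still between calls to the robot, and variables do not carry over. Pictures are saved under pics/ and viewed, at most 10 in all, crops included, and the job is handed in when it is done.

```bash
mkdir -p pics; ls; cat > h.py <<'E'
from cell import *
import numpy as np, cv2
def cam(n):
    p=camera_params(n); K=np.array([[p["fx"],0,p["cx"]],[0,p["fy"],p["cy"]],[0,0,1.]]); return K,np.array(p["D"],float),np.array(p["world_to_cam"])
def ray(n,uv,z):
    K,D,T=cam(n); q=cv2.undistortPoints(np.array(uv,float).reshape(-1,1,2),K,D)[:,0]
    R=T[:3,:3]; c=-R.T@T[:3,3]; d=np.c_[q,np.ones(len(q))]@R
    return c+d*((z-c[2])/d[:,2])[:,None]
def proj(n,P):
    K,D,T=cam(n); return cv2.projectPoints(np.array(P,float).reshape(-1,1,3),cv2.Rodrigues(T[:3,:3])[0],T[:3,3],K,D)[0][:,0]
E
python3 - <<'E'
from h import *
for n in("scene","top"):
    im=get_image(n); cv2.imwrite(f"pics/{n}0.png",im[:,:,::-1])
    K,D,T=cam(n); print(n,-T[:3,:3].T@T[:3,3],T[2,:3])
print(get_state())
E
```

```text
pics
scene [1.16973996 0.04558928 1.13986841] [-0.56369394 -0.11903215 -0.81736191]
top [ 0.24621623 -0.10033188  1.93395407] [ 0.11663523 -0.00962179 -0.99312821]
{'time': 0.1, 'joints': array([ 1.49871177e+00,  4.07587368e-02,  8.39035891e-02, -4.43682537e-04,
       -1.61553113e+00, -3.33689708e-01]), 'joint_velocities': array([-0.00123312, -0.00081595,  0.00272048,  0.00166365,  0.00104261,
        0.00127515]), 'joint_efforts': array([-5.52078636e-03, -3.69347227e+01,  3.48279727e+01,  6.95179403e+00,
       -4.66215904e-03, -6.05174364e-06]), 'tool_pos': array([0.23664657, 0.55102133, 0.23036394]), 'orientation': array([ 3.07556064e+00, -6.32665635e-01, -3.64377397e-04]), 'contact_force': array([ 0.28263602,  0.15069515, -0.54434372]), 'ft_torque': array([0.02517208, 0.00588077, 0.04835104]), 'grasp_force': 0.0, 'finger_gap': 0.08556090302321827}
```

View pics/scene0.png

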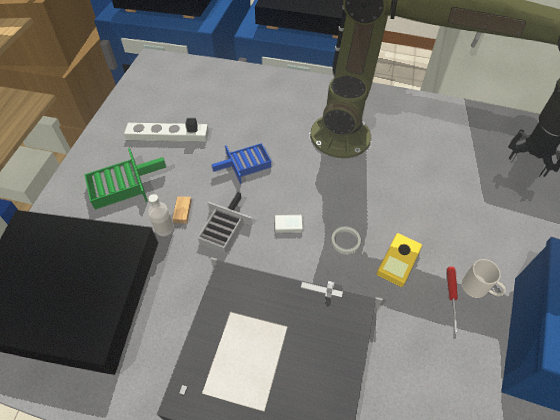

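View pics/top0.png

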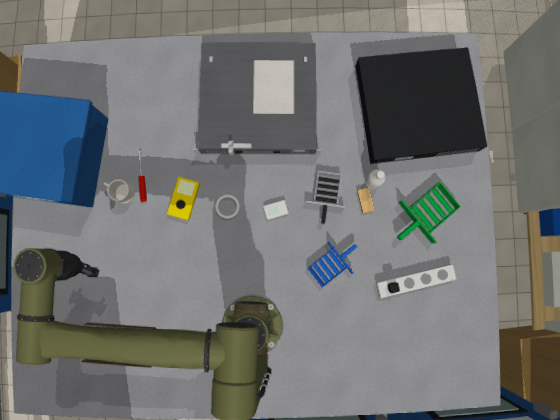

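Top view candidates: a grey steel tray with black handle (327,190), a green tray (430,212) and a smaller blue one (332,265). The grey one fits (steel, black bar handle). For the unit, the box at (258,100) has the paper and the latch (235,146); the black one at (420,105) has neither. I'll confirm this in a crop.

```bash
python3 - <<'E'
from h import *
a=cv2.imread("pics/top0.png"); b=cv2.imread("pics/scene0.png")
A=cv2.resize(a[125:235,190:360],None,fx=4.4,fy=4.4,interpolation=cv2.INTER_CUBIC)[:,:748]
cv2.imwrite("pics/topc.png",A)
B=cv2.resize(b[180:310,190:390],None,fx=4,fy=4,interpolation=cv2.INTER_CUBIC)
cv2.imwrite("pics/scenec.png",B)
E
```

```text
(no output)
```

View pics/topc.png

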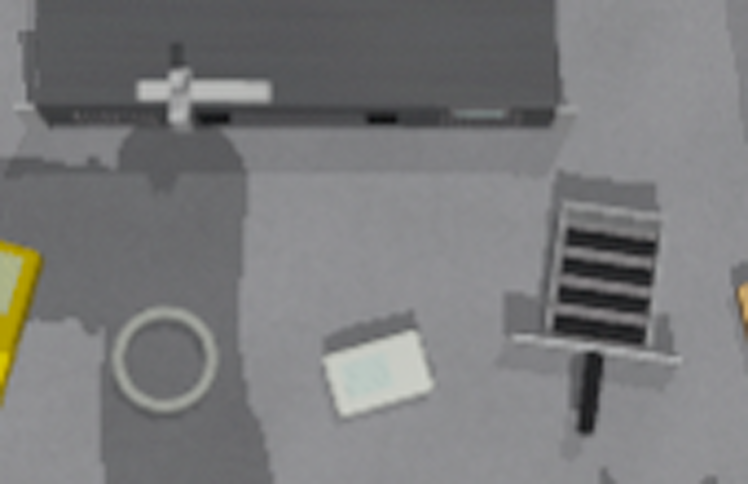

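View pics/scenec.png

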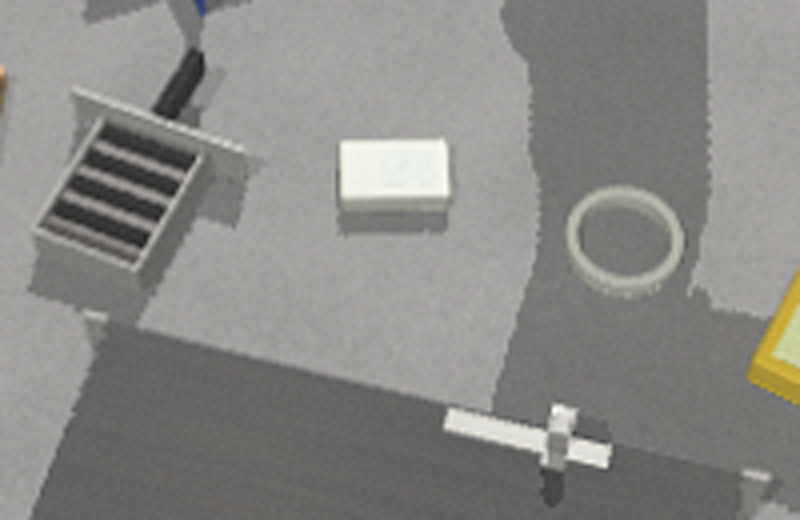

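The crops confirm it. The steel tray has a dark handle, with its plate ends at crop (513,337) and (680,360) and handle end at (585,432). The unit's top front edge runs from (40,103) to (556,105), with the latch post at (180,78). Now I'll turn these into positions.

```bash
python3 - <<'E'
from h import *
def T(p): return (np.array(p)+.5)/4.4-.5+[190,125]
def S(p): return (np.array(p)+.5)/4-.5+[190,180]
def show(l,n,p,z):
    print(l,n,np.round(ray(n,p,z)[:,:2],4).tolist())
show("plate ends","top",T([(513,337),(680,360)]),.044)
show("plate ends","scene",S([(74,92),(258,161)]),.044)
show("handle end/root","top",T([(586,432),(593,354)]),.048)
show("handle end/root","scene",S([(196,50),(165,113)]),.048)
show("far corners","top",T([(565,203),(662,214)]),.034)
show("far corners","scene",S([(38,232),(137,268)]),.034)
show("unit edge","top",T([(38,104),(557,101)]),.088)
show("unit edge","scene",S([(100,325),(748,477)]),.088)
show("post top","top",T([(179,76)]),.124)
show("post top","scene",S([(564,410)]),.124)
s=get_state(); import scipy.spatial.transform as t
print(t.Rotation.from_rotvec(s["orientation"]).as_matrix().round(3))
E
```

```text
plate ends top [[0.4573, -0.2126], [0.4345, -0.3538]]
plate ends scene [[0.4359, -0.3546], [0.4643, -0.1975]]
handle end/root top [[0.3751, -0.2716], [0.4409, -0.2796]]
handle end/root scene [[0.3763, -0.2726], [0.4409, -0.2782]]
far corners top [[0.5731, -0.2613], [0.5618, -0.3445]]
far corners scene [[0.5589, -0.3422], [0.5708, -0.2608]]
unit edge top [[0.6582, 0.1828], [0.6507, -0.2529]]
unit edge scene [[0.6494, -0.2567], [0.6578, 0.19]]
post top top [[0.6708, 0.0606]]
post top scene [[0.6558, 0.063]]
[[ 0.919 -0.395 -0.001]
 [-0.395 -0.919 -0.002]
 [ 0.     0.002 -1.   ]]
```

Results:
- Tray: yaw is about -9°, with the grip point near (0.400, -0.276).
- Unit: face at x≈0.654, y≈-0.034, yaw about -1°.

I'll swing over to the tray.

```bash
python3 -m crank '[{"angular":[0,0,0],"delta_pos":[38,30,0],"gripper":0},{"angular":[0,0,0],"delta_pos":[38,30,0],"gripper":0},{"angular":[0,0,0],"delta_pos":[38,30,0],"gripper":0},{"angular":[0,0,0],"delta_pos":[38,30,0],"gripper":0},{"angular":[0,0,0],"delta_pos":[38,30,0],"gripper":0},{"angular":[0,0,0],"delta_pos":[38,30,0],"gripper":0},{"angular":[0,0,0],"delta_pos":[38,30,0],"gripper":0},{"angular":[0,0,0],"delta_pos":[38,30,0],"gripper":0},{"angular":[0,0,0],"delta_pos":[38,30,0],"gripper":0},{"angular":[0,0,0],"delta_pos":[38,30,0],"gripper":0}]'
python3 -m crank '[{"angular":[0,0,0],"delta_pos":[10,40,0],"gripper":0},{"angular":[0,0,0],"delta_pos":[10,40,0],"gripper":0},{"angular":[0,0,0],"delta_pos":[10,40,0],"gripper":0},{"angular":[0,0,0],"delta_pos":[10,40,0],"gripper":0},{"angular":[0,0,0],"delta_pos":[10,40,0],"gripper":0},{"angular":[0,0,0],"delta_pos":[10,40,0],"gripper":0},{"angular":[0,0,0],"delta_pos":[10,40,0],"gripper":0},{"angular":[0,0,0],"delta_pos":[10,40,0],"gripper":0},{"angular":[0,0,0],"delta_pos":[10,38,0],"gripper":0},{"angular":[0,0,0],"delta_pos":[5,35,0],"gripper":0}]'
python3 -m crank '[{"angular":[0,0,-7],"delta_pos":[0,0,0],"gripper":0},{"angular":[0,0,-7],"delta_pos":[0,0,0],"gripper":0},{"angular":[0,0,0],"delta_pos":[0,0,20],"gripper":0},{"angular":[0,0,0],"delta_pos":[0,0,20],"gripper":0},{"angular":[0,0,0],"delta_pos":[0,0,20],"gripper":0},{"angular":[0,0,0],"delta_pos":[0,0,20],"gripper":0},{"angular":[0,0,0],"delta_pos":[0,0,20],"gripper":0},{"angular":[0,0,0],"delta_pos":[0,0,0],"gripper":0},{"angular":[0,0,0],"delta_pos":[0,0,0],"gripper":0},{"angular":[0,0,0],"delta_pos":[0,0,0],"gripper":0}]'
python3 - <<'E'
from h import *
from scipy.spatial.transform import Rotation as R
s=get_state(); M=R.from_rotvec(s["orientation"]).as_matrix(); print(M.round(3),s["joints"].round(2))
d=np.array([.400,-.276,.0])-s["tool_pos"]; print("tool mm",(M.T@d*1000).round(1))
for n in("scene","top"): cv2.imwrite(f"pics/{n}1.png",get_image(n)[:,:,::-1])
b=cv2.imread("pics/scene1.png"); cv2.imwrite("pics/c1.png",cv2.resize(b[150:280,170:330],None,fx=4,fy=4,interpolation=cv2.INTER_CUBIC))
E
```

```text
time: 1.1
tool_pos: [0.4679, 0.1238, 0.2312]
orientation: [-3.077, 0.632, -0.0]
contact_force: [1.1, 0.1, 0.4]
finger_gap: 0.0852
grasp_force: 0.0
time: 2.1
tool_pos: [0.399, -0.2746, 0.2308]
orientation: [-3.077, 0.634, 0.001]
contact_force: [0.4, 0.6, 0.6]
finger_gap: 0.0853
grasp_force: 0.0
time: 3.1
tool_pos: [0.4002, -0.2733, 0.1328]
orientation: [3.131, -0.253, 0.003]
contact_force: [-0.4, -0.3, 0.6]
finger_gap: 0.0853
grasp_force: 0.0
[[ 0.987 -0.161  0.002]
 [-0.161 -0.987 -0.001]
 [ 0.002  0.001 -1.   ]] [-0.18 -0.27 -0.38  0.   -1.46  1.59]
tool mm [  0.    2.6 132.8]
```

View pics/c1.png

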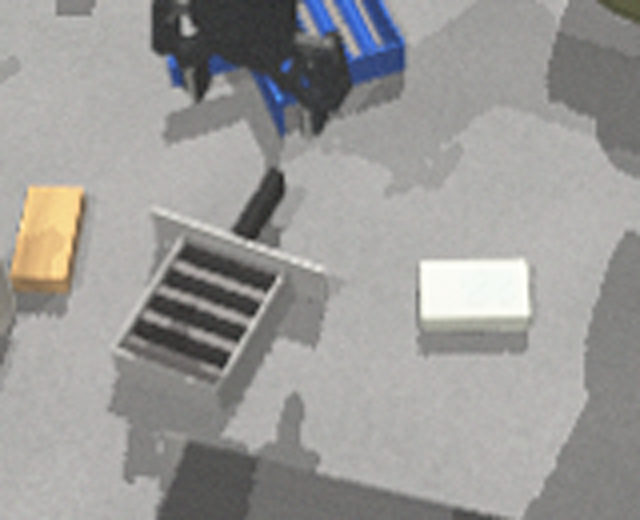

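The gripper straddles the handle (crop 265,205) correctly. Descending and gripping now.

```bash
python3 -m crank '[{"angular":[0,0,0],"delta_pos":[0,2.6,18],"gripper":0},{"angular":[0,0,0],"delta_pos":[0,0,20],"gripper":0},{"angular":[0,0,0],"delta_pos":[0,0,20],"gripper":0},{"angular":[0,0,0],"delta_pos":[0,0,20],"gripper":0},{"angular":[0,0,0],"delta_pos":[0,0,20],"gripper":0},{"angular":[0,0,0],"delta_pos":[0,0,20],"gripper":0},{"angular":[0,0,0],"delta_pos":[0,0,0],"gripper":0},{"angular":[0,0,0],"delta_pos":[0,0,0],"gripper":120},{"angular":[0,0,0],"delta_pos":[0,0,0],"gripper":150},{"angular":[0,0,0],"delta_pos":[0,0,0],"gripper":255}]' 80
python3 -m crank '[{"angular":[0,0,0],"delta_pos":[0,0,0],"gripper":255},{"angular":[0,0,0],"delta_pos":[0,0,0],"gripper":255},{"angular":[0,0,0],"delta_pos":[0,0,0],"gripper":255},{"angular":[0,0,0],"delta_pos":[0,0,0],"gripper":255},{"angular":[0,0,0],"delta_pos":[0,0,0],"gripper":255},{"angular":[0,0,0],"delta_pos":[0,0,0],"gripper":255},{"angular":[0,0,0],"delta_pos":[0,0,0],"gripper":255},{"angular":[0,0,0],"delta_pos":[0,0,0],"gripper":255},{"angular":[0,0,0],"delta_pos":[0,0,0],"gripper":255},{"angular":[0,0,0],"delta_pos":[0,0,0],"gripper":255}]' 80
```

```text
time: 4.2
tool_pos: [0.4001, -0.2758, 0.0148]
orientation: [3.131, -0.253, 0.004]
contact_force: [-0.1, 0.7, -0.6]
finger_gap: 0.0439
grasp_force: 0.0
time: 5.2
tool_pos: [0.3996, -0.2758, 0.014]
orientation: [3.131, -0.253, 0.001]
contact_force: [-1.0, 0.5, 5.6]
finger_gap: 0.013
grasp_force: 78.3
```

```bash
python3 -m crank '[{"angular":[0,0,0],"delta_pos":[0,0,-5],"gripper":255},{"angular":[0,0,0],"delta_pos":[0,0,-10],"gripper":255},{"angular":[0,0,0],"delta_pos":[0,0,-10],"gripper":255},{"angular":[0,0,0],"delta_pos":[0,0,-10],"gripper":255},{"angular":[0,0,0],"delta_pos":[0,0,-10],"gripper":255},{"angular":[0,0,0],"delta_pos":[0,0,-10],"gripper":255},{"angular":[0,0,0],"delta_pos":[0,0,-5],"gripper":255},{"angular":[0,0,0],"delta_pos":[0,0,0],"gripper":255},{"angular":[0,0,0],"delta_pos":[0,0,0],"gripper":255},{"angular":[0,0,0],"delta_pos":[0,0,0],"gripper":255}]'
python3 -m crank '[{"angular":[0,0,0],"delta_pos":[1,-12,0],"gripper":255},{"angular":[0,0,0],"delta_pos":[1,-25,0],"gripper":255},{"angular":[0,0,0],"delta_pos":[2,-30,0],"gripper":255},{"angular":[0,0,0],"delta_pos":[2,-30,0],"gripper":255},{"angular":[0,0,0],"delta_pos":[2,-30,0],"gripper":255},{"angular":[0,0,0],"delta_pos":[2,-30,0],"gripper":255},{"angular":[0,0,0],"delta_pos":[2,-30,0],"gripper":255},{"angular":[0,0,0],"delta_pos":[1,-30,0],"gripper":255},{"angular":[0,0,0],"delta_pos":[1,-24,0],"gripper":255},{"angular":[0,0,0],"delta_pos":[0,-10,0],"gripper":255}]'
python3 -m crank '[{"angular":[0,0,-2],"delta_pos":[0,0,0],"gripper":255},{"angular":[0,0,-2],"delta_pos":[0,0,0],"gripper":255},{"angular":[0,0,-2],"delta_pos":[0,0,0],"gripper":255},{"angular":[0,0,-2.2],"delta_pos":[0,0,0],"gripper":255},{"angular":[0,0,0],"delta_pos":[0,0,0],"gripper":255},{"angular":[0,0,0],"delta_pos":[0,0,0],"gripper":255},{"angular":[0,0,0],"delta_pos":[0,0,0],"gripper":255},{"angular":[0,0,0],"delta_pos":[0,0,0],"gripper":255},{"angular":[0,0,0],"delta_pos":[0,0,0],"gripper":255},{"angular":[0,0,0],"delta_pos":[0,0,0],"gripper":255}]'
python3 - <<'E'
from h import *
from scipy.spatial.transform import Rotation as R
s=get_state(); M=R.from_rotvec(s["orientation"]).as_matrix(); print(M.round(3),s["contact_force"],s["ft_torque"])
d=np.array([.454,-.030,.031])-s["tool_pos"]; print("tool mm",(M.T@d*1000).round(1))
for n in("scene","top"): cv2.imwrite(f"pics/{n}2.png",get_image(n)[:,:,::-1])
b=cv2.imread("pics/scene2.png")[170:310,200:390]; a=cv2.imread("pics/top2.png")[125:225,190:340]
f=lambda i:cv2.resize(i,(395,int(395*i.shape[0]/i.shape[1])),interpolation=cv2.INTER_CUBIC)
cv2.imwrite("pics/c2.png",cv2.resize(b,None,fx=4,fy=4,interpolation=cv2.INTER_CUBIC)); cv2.imwrite("pics/c2t.png",cv2.resize(a,None,fx=5,fy=5,interpolation=cv2.INTER_CUBIC))
E
```

```text
time: 6.2
tool_pos: [0.3989, -0.2754, 0.0727]
orientation: [-3.131, 0.254, 0.002]
contact_force: [0.2, 0.3, -3.6]
finger_gap: 0.013
grasp_force: 77.8
time: 7.2
tool_pos: [0.4535, -0.0278, 0.073]
orientation: [-3.131, 0.25, 0.0]
contact_force: [0.7, -0.6, -3.7]
finger_gap: 0.0129
grasp_force: 78.3
time: 8.2
tool_pos: [0.4534, -0.0301, 0.0733]
orientation: [3.141, -0.029, -0.0]
contact_force: [1.2, 0.3, -3.9]
finger_gap: 0.0127
grasp_force: 78.3
[[ 1.    -0.019 -0.   ]
 [-0.019 -1.    -0.   ]
 [-0.     0.    -1.   ]] [ 1.16722924  0.3321936  -3.89916327] [-0.02980715  0.34114092 -0.050821  ]
tool mm [ 0.6 -0.1 42.3]
```

View pics/c2.png

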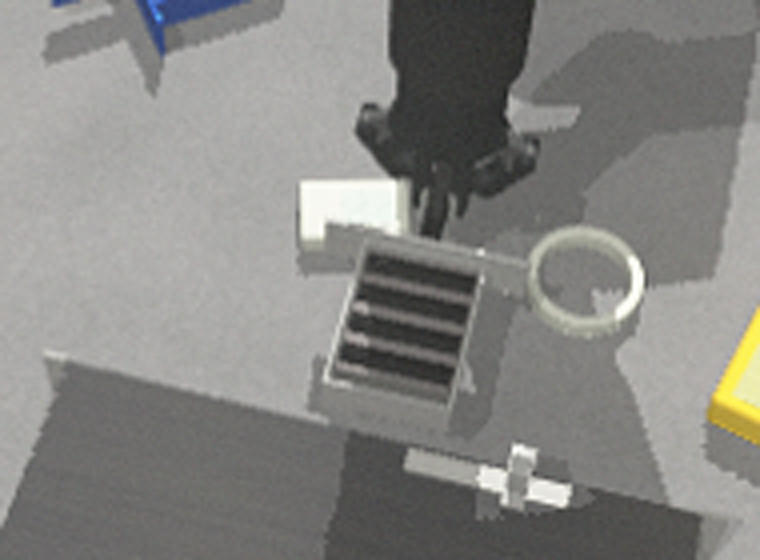

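The tray is held straight. Its far top corners are at crop (328,380) and (450,405), with the logger and tape near the plate's path. Next I'll check the pitch in the top crop, and the bystanders' clearance.

View pics/c2t.png

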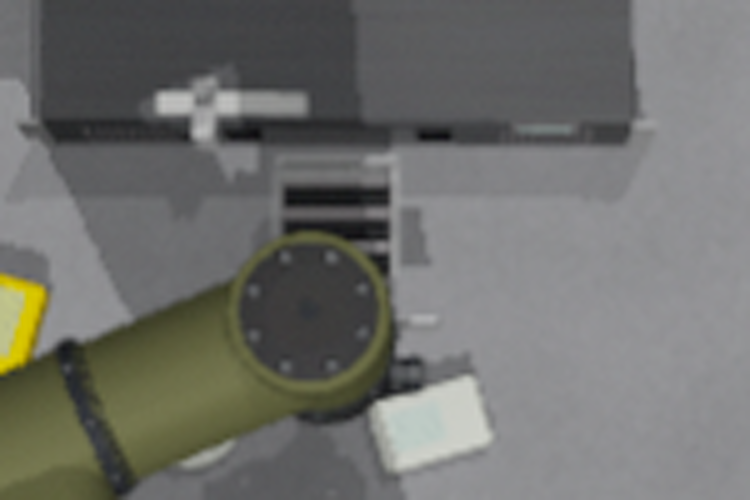

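```bash
python3 - <<'E'
from h import *
T=lambda p:(np.array(p)+.5)/4.4-.5+[190,125]
print("logger",ray("top",T([(322,362),(415,330),(434,388),(342,418)]),.022)[:,:2].round(3).tolist())
print("tape",ray("top",T([(114,358),(217,358),(165,308),(165,411)]),.018)[:,:2].round(3).tolist())
S=lambda p:(np.array(p)+.5)/4-.5+[200,170]
print("far corners scene @.092",ray("scene",S([(328,380),(450,405)]),.092).round(4).tolist())
print("same @.085",ray("scene",S([(328,380),(450,405)]),.085).round(4).tolist())
P=[(.624,.0-.033+s*.045,.0925) for s in(1,-1)]
print("expected scene crop",((proj("scene",P)-[200,170]+.5)*4).round(), "top crop",((proj("top",P)-[190,125]+.5)*5).round())
E
```

```text
logger [[0.442, -0.05], [0.468, -0.13], [0.418, -0.145], [0.394, -0.066]]
tape [[0.45, 0.128], [0.448, 0.04], [0.492, 0.084], [0.403, 0.085]]
far corners scene @.092 [[0.619, -0.0753, 0.092], [0.6182, 0.0091, 0.092]]
same @.085 [[0.6153, -0.0761, 0.085], [0.6145, 0.0088, 0.085]]
expected scene crop [[453. 414.]
 [323. 386.]] top crop [[275. 157.]
 [397. 155.]]
```

The tray shows almost no droop, is centred on the slot and clears the logger and tape. I'll move forward 14 mm, lower, and enter the slot.

```bash
python3 -m crank '[{"angular":[0,0,0],"delta_pos":[7,0,0],"gripper":255},{"angular":[0,0,0],"delta_pos":[7,0,0],"gripper":255},{"angular":[0,0,0],"delta_pos":[0,0,8],"gripper":255},{"angular":[0,0,0],"delta_pos":[0,0,8],"gripper":255},{"angular":[0,0,0],"delta_pos":[0,0,8],"gripper":255},{"angular":[0,0,0],"delta_pos":[0,0,8],"gripper":255},{"angular":[0,0,0],"delta_pos":[0,0,6],"gripper":255},{"angular":[0,0,0],"delta_pos":[0,0,3],"gripper":255},{"angular":[0,0,0],"delta_pos":[0,0,0],"gripper":255},{"angular":[0,0,0],"delta_pos":[0,0,0],"gripper":255}]'
python3 -m crank '[{"angular":[0,0,0],"delta_pos":[4,0,0],"gripper":255},{"angular":[0,0,0],"delta_pos":[3,0,0],"gripper":255},{"angular":[0,0,0],"delta_pos":[3,0,0],"gripper":255},{"angular":[0,0,0],"delta_pos":[3,0,0],"gripper":255},{"angular":[0,0,0],"delta_pos":[3,0,0],"gripper":255},{"angular":[0,0,0],"delta_pos":[2,0,0],"gripper":255},{"angular":[0,0,0],"delta_pos":[2,0,0],"gripper":255},{"angular":[0,0,0],"delta_pos":[0,0,0],"gripper":255},{"angular":[0,0,0],"delta_pos":[0,0,0],"gripper":255},{"angular":[0,0,0],"delta_pos":[0,0,0],"gripper":255}]'
```

```text
time: 9.3
tool_pos: [0.4676, -0.0303, 0.0326]
orientation: [3.141, -0.029, 0.001]
contact_force: [0.6, 0.0, -3.5]
finger_gap: 0.0132
grasp_force: 78.4
time: 10.3
tool_pos: [0.4874, -0.0307, 0.0323]
orientation: [3.141, -0.029, 0.0]
contact_force: [0.6, -0.9, -3.5]
finger_gap: 0.0127
grasp_force: 78.3
```

```bash
python3 -m crank '[{"angular":[0,0,0],"delta_pos":[2,0,0],"gripper":255},{"angular":[0,0,0],"delta_pos":[2,0,0],"gripper":255},{"angular":[0,0,0],"delta_pos":[2,0,0],"gripper":255},{"angular":[0,0,0],"delta_pos":[2,0,0],"gripper":255},{"angular":[0,0,0],"delta_pos":[2,0,0],"gripper":255},{"angular":[0,0,0],"delta_pos":[2,0,0],"gripper":255},{"angular":[0,0,0],"delta_pos":[2,0,0],"gripper":255},{"angular":[0,0,0],"delta_pos":[2,0,0],"gripper":255},{"angular":[0,0,0],"delta_pos":[2,0,0],"gripper":255},{"angular":[0,0,0],"delta_pos":[2,0,0],"gripper":255}]'
python3 -m crank '[{"angular":[0,0,0],"delta_pos":[2,0,0],"gripper":255},{"angular":[0,0,0],"delta_pos":[2,0,0],"gripper":255},{"angular":[0,0,0],"delta_pos":[2,0,0],"gripper":255},{"angular":[0,0,0],"delta_pos":[2,0,0],"gripper":255},{"angular":[0,0,0],"delta_pos":[0,0,0],"gripper":255},{"angular":[0,0,0],"delta_pos":[0,0,0],"gripper":255},{"angular":[0,0,0],"delta_pos":[0,0,0],"gripper":255},{"angular":[0,0,0],"delta_pos":[0,0,0],"gripper":255},{"angular":[0,0,0],"delta_pos":[0,0,0],"gripper":255},{"angular":[0,0,0],"delta_pos":[0,0,0],"gripper":255}]'
```

```text
time: 11.3
tool_pos: [0.5076, -0.0311, 0.0323]
orientation: [3.141, -0.029, 0.0]
contact_force: [0.4, -0.3, -4.8]
finger_gap: 0.0131
grasp_force: 78.3
time: 12.3
tool_pos: [0.5154, -0.0312, 0.0324]
orientation: [3.141, -0.029, 0.0]
contact_force: [0.3, -1.1, -4.8]
finger_gap: 0.0129
grasp_force: 78.3
```

```bash
python3 -m crank '[{"angular":[0,0,0],"delta_pos":[1,0,0],"gripper":255},{"angular":[0,0,0],"delta_pos":[1,0,0],"gripper":255},{"angular":[0,0,0],"delta_pos":[1,0,0],"gripper":255},{"angular":[0,0,0],"delta_pos":[1,0,0],"gripper":255},{"angular":[0,0,0],"delta_pos":[0,0,0],"gripper":255},{"angular":[0,0,0],"delta_pos":[0,0,0],"gripper":255},{"angular":[0,0,0],"delta_pos":[0,0,0],"gripper":255},{"angular":[0,0,0],"delta_pos":[0,0,0],"gripper":255},{"angular":[0,0,0],"delta_pos":[0,0,0],"gripper":255},{"angular":[0,0,0],"delta_pos":[0,0,0],"gripper":255}]'
```

```text
time: 13.3
tool_pos: [0.5194, -0.0313, 0.0323]
orientation: [3.141, -0.029, 0.0]
contact_force: [0.1, 0.2, -4.0]
finger_gap: 0.013
grasp_force: 78.3
```

```bash
python3 -m crank '[{"angular":[0,0,0],"delta_pos":[1,0,0],"gripper":255},{"angular":[0,0,0],"delta_pos":[1,0,0],"gripper":255},{"angular":[0,0,0],"delta_pos":[1,0,0],"gripper":255},{"angular":[0,0,0],"delta_pos":[0,0,0],"gripper":255},{"angular":[0,0,0],"delta_pos":[0,0,0],"gripper":255},{"angular":[0,0,0],"delta_pos":[0,0,0],"gripper":255},{"angular":[0,0,0],"delta_pos":[0,0,0],"gripper":255},{"angular":[0,0,0],"delta_pos":[0,0,0],"gripper":255},{"angular":[0,0,0],"delta_pos":[0,0,0],"gripper":255},{"angular":[0,0,0],"delta_pos":[0,0,0],"gripper":255}]'
```

```text
time: 14.3
tool_pos: [0.5224, -0.0314, 0.0323]
orientation: [3.141, -0.029, -0.0]
contact_force: [0.6, -1.1, -3.7]
finger_gap: 0.0128
grasp_force: 78.3
```

Front depth is about 38 mm with no contact yet. Continuing in small steps.

```bash
python3 -m crank '[{"angular":[0,0,0],"delta_pos":[1,0,0],"gripper":255},{"angular":[0,0,0],"delta_pos":[1,0,0],"gripper":255},{"angular":[0,0,0],"delta_pos":[1,0,0],"gripper":255},{"angular":[0,0,0],"delta_pos":[0,0,0],"gripper":255},{"angular":[0,0,0],"delta_pos":[0,0,0],"gripper":255},{"angular":[0,0,0],"delta_pos":[0,0,0],"gripper":255},{"angular":[0,0,0],"delta_pos":[0,0,0],"gripper":255},{"angular":[0,0,0],"delta_pos":[0,0,0],"gripper":255},{"angular":[0,0,0],"delta_pos":[0,0,0],"gripper":255},{"angular":[0,0,0],"delta_pos":[0,0,0],"gripper":255}]'
```

```text
time: 15.3
tool_pos: [0.5245, -0.032, 0.0318]
orientation: [3.14, -0.03, -0.004]
contact_force: [-4.1, -3.6, -3.3]
finger_gap: 0.0125
grasp_force: 78.5
```

```bash
python3 -m crank '[{"angular":[0,0,0],"delta_pos":[1,0,0],"gripper":255},{"angular":[0,0,0],"delta_pos":[1,0,0],"gripper":255},{"angular":[0,0,0],"delta_pos":[0,0,0],"gripper":255},{"angular":[0,0,0],"delta_pos":[0,0,0],"gripper":255},{"angular":[0,0,0],"delta_pos":[0,0,0],"gripper":255},{"angular":[0,0,0],"delta_pos":[0,0,0],"gripper":255},{"angular":[0,0,0],"delta_pos":[0,0,0],"gripper":255},{"angular":[0,0,0],"delta_pos":[0,0,0],"gripper":255},{"angular":[0,0,0],"delta_pos":[0,0,0],"gripper":255},{"angular":[0,0,0],"delta_pos":[0,0,0],"gripper":255}]'
```

```text
time: 16.3
tool_pos: [0.5258, -0.0325, 0.0315]
orientation: [3.14, -0.031, -0.007]
contact_force: [-6.3, -4.2, -3.8]
finger_gap: 0.0131
grasp_force: 78.7
```

The lead-in pushes the tray towards -y. Contact at about 40 mm suggests the channel is roughly 8 mm to the right, so I'll yield that way.

```bash
python3 -m crank '[{"angular":[0,0,0],"delta_pos":[0,1,0],"gripper":255},{"angular":[0,0,0],"delta_pos":[0,1,0],"gripper":255},{"angular":[0,0,0],"delta_pos":[0,1,0],"gripper":255},{"angular":[0,0,0],"delta_pos":[0,1,0],"gripper":255},{"angular":[0,0,0],"delta_pos":[0,1,0],"gripper":255},{"angular":[0,0,0],"delta_pos":[0,1,0],"gripper":255},{"angular":[0,0,0],"delta_pos":[0,0,0],"gripper":255},{"angular":[0,0,0],"delta_pos":[0,0,0],"gripper":255},{"angular":[0,0,0],"delta_pos":[0,0,0],"gripper":255},{"angular":[0,0,0],"delta_pos":[0,0,0],"gripper":255}]'
```

```text
time: 17.3
tool_pos: [0.5274, -0.0374, 0.0323]
orientation: [3.141, -0.029, 0.0]
contact_force: [0.3, -0.6, -4.3]
finger_gap: 0.0133
grasp_force: 78.3
```

```bash
python3 -m crank '[{"angular":[0,0,0],"delta_pos":[1,0,0],"gripper":255},{"angular":[0,0,0],"delta_pos":[1,0,0],"gripper":255},{"angular":[0,0,0],"delta_pos":[1,0,0],"gripper":255},{"angular":[0,0,0],"delta_pos":[1,0,0],"gripper":255},{"angular":[0,0,0],"delta_pos":[0,0,0],"gripper":255},{"angular":[0,0,0],"delta_pos":[0,0,0],"gripper":255},{"angular":[0,0,0],"delta_pos":[0,0,0],"gripper":255},{"angular":[0,0,0],"delta_pos":[0,0,0],"gripper":255},{"angular":[0,0,0],"delta_pos":[0,0,0],"gripper":255},{"angular":[0,0,0],"delta_pos":[0,0,0],"gripper":255}]'
```

```text
time: 18.3
tool_pos: [0.5312, -0.0376, 0.0323]
orientation: [3.141, -0.029, -0.0]
contact_force: [-0.7, -0.5, -4.0]
finger_gap: 0.0134
grasp_force: 78.3
```

```bash
python3 -m crank '[{"angular":[0,0,0],"delta_pos":[1,0,0],"gripper":255},{"angular":[0,0,0],"delta_pos":[1,0,0],"gripper":255},{"angular":[0,0,0],"delta_pos":[1,0,0],"gripper":255},{"angular":[0,0,0],"delta_pos":[0,0,0],"gripper":255},{"angular":[0,0,0],"delta_pos":[0,0,0],"gripper":255},{"angular":[0,0,0],"delta_pos":[0,0,0],"gripper":255},{"angular":[0,0,0],"delta_pos":[0,0,0],"gripper":255},{"angular":[0,0,0],"delta_pos":[0,0,0],"gripper":255},{"angular":[0,0,0],"delta_pos":[0,0,0],"gripper":255},{"angular":[0,0,0],"delta_pos":[0,0,0],"gripper":255}]'
```

```text
time: 19.3
tool_pos: [0.5344, -0.0376, 0.0324]
orientation: [3.141, -0.029, 0.0]
contact_force: [0.7, -1.7, -4.5]
finger_gap: 0.0126
grasp_force: 78.3
```

```bash
python3 -m crank '[{"angular":[0,0,0],"delta_pos":[1,0,0],"gripper":255},{"angular":[0,0,0],"delta_pos":[1,0,0],"gripper":255},{"angular":[0,0,0],"delta_pos":[1,0,0],"gripper":255},{"angular":[0,0,0],"delta_pos":[0,0,0],"gripper":255},{"angular":[0,0,0],"delta_pos":[0,0,0],"gripper":255},{"angular":[0,0,0],"delta_pos":[0,0,0],"gripper":255},{"angular":[0,0,0],"delta_pos":[0,0,0],"gripper":255},{"angular":[0,0,0],"delta_pos":[0,0,0],"gripper":255},{"angular":[0,0,0],"delta_pos":[0,0,0],"gripper":255},{"angular":[0,0,0],"delta_pos":[0,0,0],"gripper":255}]'
```

```text
time: 20.3
tool_pos: [0.5373, -0.0376, 0.0323]
orientation: [3.141, -0.029, 0.0]
contact_force: [0.2, -1.8, -4.4]
finger_gap: 0.013
grasp_force: 78.3
```

```bash
python3 -m crank '[{"angular":[0,0,0],"delta_pos":[1,0,0],"gripper":255},{"angular":[0,0,0],"delta_pos":[1,0,0],"gripper":255},{"angular":[0,0,0],"delta_pos":[1,0,0],"gripper":255},{"angular":[0,0,0],"delta_pos":[1,0,0],"gripper":255},{"angular":[0,0,0],"delta_pos":[0,0,0],"gripper":255},{"angular":[0,0,0],"delta_pos":[0,0,0],"gripper":255},{"angular":[0,0,0],"delta_pos":[0,0,0],"gripper":255},{"angular":[0,0,0],"delta_pos":[0,0,0],"gripper":255},{"angular":[0,0,0],"delta_pos":[0,0,0],"gripper":255},{"angular":[0,0,0],"delta_pos":[0,0,0],"gripper":255}]'
```

```text
time: 21.3
tool_pos: [0.5414, -0.0377, 0.0324]
orientation: [3.141, -0.029, 0.0]
contact_force: [0.4, -1.6, -5.1]
finger_gap: 0.0134
grasp_force: 78.3
```

The tray is in the channel, touching one wall lightly. I'll shift slightly right and slide on.

```bash
python3 -m crank '[{"angular":[0,0,0],"delta_pos":[0,0.5,0],"gripper":255},{"angular":[0,0,0],"delta_pos":[1,0,0],"gripper":255},{"angular":[0,0,0],"delta_pos":[1,0,0],"gripper":255},{"angular":[0,0,0],"delta_pos":[1,0,0],"gripper":255},{"angular":[0,0,0],"delta_pos":[1,0,0],"gripper":255},{"angular":[0,0,0],"delta_pos":[1,0,0],"gripper":255},{"angular":[0,0,0],"delta_pos":[1,0,0],"gripper":255},{"angular":[0,0,0],"delta_pos":[1,0,0],"gripper":255},{"angular":[0,0,0],"delta_pos":[1,0,0],"gripper":255},{"angular":[0,0,0],"delta_pos":[0,0,0],"gripper":255}]'
```

```text
time: 22.3
tool_pos: [0.5495, -0.0383, 0.0323]
orientation: [3.141, -0.029, 0.0]
contact_force: [-0.3, -0.9, -4.2]
finger_gap: 0.013
grasp_force: 78.3
```

```bash
python3 -m crank '[{"angular":[0,0,0],"delta_pos":[1,0,0],"gripper":255},{"angular":[0,0,0],"delta_pos":[1,0,0],"gripper":255},{"angular":[0,0,0],"delta_pos":[1,0,0],"gripper":255},{"angular":[0,0,0],"delta_pos":[1,0,0],"gripper":255},{"angular":[0,0,0],"delta_pos":[1,0,0],"gripper":255},{"angular":[0,0,0],"delta_pos":[1,0,0],"gripper":255},{"angular":[0,0,0],"delta_pos":[1,0,0],"gripper":255},{"angular":[0,0,0],"delta_pos":[1,0,0],"gripper":255},{"angular":[0,0,0],"delta_pos":[0,0,0],"gripper":255},{"angular":[0,0,0],"delta_pos":[0,0,0],"gripper":255}]'
```

```text
time: 23.3
tool_pos: [0.5574, -0.0384, 0.0324]
orientation: [3.141, -0.029, 0.0]
contact_force: [-0.3, -1.0, -3.9]
finger_gap: 0.0128
grasp_force: 78.3
```

```bash
python3 -m crank '[{"angular":[0,0,0],"delta_pos":[1,0,0.4],"gripper":255},{"angular":[0,0,0],"delta_pos":[1,0,0.4],"gripper":255},{"angular":[0,0,0],"delta_pos":[1,0,0.4],"gripper":255},{"angular":[0,0,0],"delta_pos":[1,0,0.4],"gripper":255},{"angular":[0,0,0],"delta_pos":[2,0,0.4],"gripper":255},{"angular":[0,0,0],"delta_pos":[2,0,0],"gripper":255},{"angular":[0,0,0],"delta_pos":[2,0,0],"gripper":255},{"angular":[0,0,0],"delta_pos":[2,0,0],"gripper":255},{"angular":[0,0,0],"delta_pos":[0,0,0],"gripper":255},{"angular":[0,0,0],"delta_pos":[0,0,0],"gripper":255}]'
```

```text
time: 24.3
tool_pos: [0.5695, -0.0387, 0.0303]
orientation: [3.141, -0.029, 0.0]
contact_force: [1.2, -0.5, -4.7]
finger_gap: 0.0127
grasp_force: 78.3
```

```bash
python3 -m crank '[{"angular":[0,0,0],"delta_pos":[1,0,0],"gripper":255},{"angular":[0,0,0],"delta_pos":[1,0,0],"gripper":255},{"angular":[0,0,0],"delta_pos":[1,0,0],"gripper":255},{"angular":[0,0,0],"delta_pos":[1,0,0],"gripper":255},{"angular":[0,0,0],"delta_pos":[2,0,0],"gripper":255},{"angular":[0,0,0],"delta_pos":[2,0,0],"gripper":255},{"angular":[0,0,0],"delta_pos":[2,0,0],"gripper":255},{"angular":[0,0,0],"delta_pos":[2,0,0],"gripper":255},{"angular":[0,0,0],"delta_pos":[0,0,0],"gripper":255},{"angular":[0,0,0],"delta_pos":[0,0,0],"gripper":255}]'
```

```text
time: 25.3
tool_pos: [0.5815, -0.0389, 0.0303]
orientation: [3.141, -0.029, 0.0]
contact_force: [1.2, -1.3, -4.7]
finger_gap: 0.0134
grasp_force: 78.3
```

```bash
python3 -m crank '[{"angular":[0,0,0],"delta_pos":[1,0,0.2],"gripper":255},{"angular":[0,0,0],"delta_pos":[1,0,0.2],"gripper":255},{"angular":[0,0,0],"delta_pos":[1,0,0.2],"gripper":255},{"angular":[0,0,0],"delta_pos":[1,0,0.2],"gripper":255},{"angular":[0,0,0],"delta_pos":[2,0,0.2],"gripper":255},{"angular":[0,0,0],"delta_pos":[2,0,0],"gripper":255},{"angular":[0,0,0],"delta_pos":[2,0,0],"gripper":255},{"angular":[0,0,0],"delta_pos":[2,0,0],"gripper":255},{"angular":[0,0,0],"delta_pos":[0,0,0],"gripper":255},{"angular":[0,0,0],"delta_pos":[0,0,0],"gripper":255}]'
```

```text
time: 26.3
tool_pos: [0.5935, -0.0391, 0.0293]
orientation: [3.141, -0.029, 0.001]
contact_force: [1.0, -1.0, -4.4]
finger_gap: 0.013
grasp_force: 78.3
```

```bash
python3 -m crank '[{"angular":[0,0,0],"delta_pos":[1,0,0],"gripper":255},{"angular":[0,0,0],"delta_pos":[1,0,0],"gripper":255},{"angular":[0,0,0],"delta_pos":[1,0,0],"gripper":255},{"angular":[0,0,0],"delta_pos":[1,0,0],"gripper":255},{"angular":[0,0,0],"delta_pos":[0,0,0],"gripper":255},{"angular":[0,0,0],"delta_pos":[0,0,0],"gripper":255},{"angular":[0,0,0],"delta_pos":[0,0,0],"gripper":255},{"angular":[0,0,0],"delta_pos":[0,0,0],"gripper":255},{"angular":[0,0,0],"delta_pos":[0,0,0],"gripper":255},{"angular":[0,0,0],"delta_pos":[0,0,0],"gripper":255}]'
```

```text
time: 27.3
tool_pos: [0.5973, -0.0392, 0.0293]
orientation: [3.141, -0.029, 0.0]
contact_force: [1.0, -1.4, -4.3]
finger_gap: 0.0129
grasp_force: 78.3
```

```bash
python3 -m crank '[{"angular":[0,0,0],"delta_pos":[1,0,0.5],"gripper":255},{"angular":[0,0,0],"delta_pos":[1,0,0.5],"gripper":255},{"angular":[0,0,0],"delta_pos":[1,0,0.5],"gripper":255},{"angular":[0,0,0],"delta_pos":[1,0,0],"gripper":255},{"angular":[0,0,0],"delta_pos":[0,0,0],"gripper":255},{"angular":[0,0,0],"delta_pos":[0,0,0],"gripper":255},{"angular":[0,0,0],"delta_pos":[0,0,0],"gripper":255},{"angular":[0,0,0],"delta_pos":[0,0,0],"gripper":255},{"angular":[0,0,0],"delta_pos":[0,0,0],"gripper":255},{"angular":[0,0,0],"delta_pos":[0,0,0],"gripper":255}]'
```

```text
time: 28.3
tool_pos: [0.6011, -0.0392, 0.0277]
orientation: [3.141, -0.029, -0.001]
contact_force: [-2.0, -0.9, -4.1]
finger_gap: 0.0131
grasp_force: 78.2
```

```bash
python3 -m crank '[{"angular":[0,0,0],"delta_pos":[1,0,0.5],"gripper":255},{"angular":[0,0,0],"delta_pos":[1,0,0.5],"gripper":255},{"angular":[0,0,0],"delta_pos":[0,0,0],"gripper":255},{"angular":[0,0,0],"delta_pos":[0,0,0],"gripper":255},{"angular":[0,0,0],"delta_pos":[0,0,0],"gripper":255},{"angular":[0,0,0],"delta_pos":[0,0,0],"gripper":255},{"angular":[0,0,0],"delta_pos":[0,0,0],"gripper":255},{"angular":[0,0,0],"delta_pos":[0,0,0],"gripper":255},{"angular":[0,0,0],"delta_pos":[0,0,0],"gripper":255},{"angular":[0,0,0],"delta_pos":[0,0,0],"gripper":255}]'
```

```text
time: 29.3
tool_pos: [0.6012, -0.0394, 0.0266]
orientation: [3.141, -0.029, -0.007]
contact_force: [-12.2, 0.7, 1.5]
finger_gap: 0.0128
grasp_force: 79.1
```

Contact on the face (-12 N) and on the floor. I'll relax a little, release and lift.

```bash
python3 -m crank '[{"angular":[0,0,0],"delta_pos":[-0.5,0,-0.2],"gripper":255},{"angular":[0,0,0],"delta_pos":[0,0,0],"gripper":150},{"angular":[0,0,0],"delta_pos":[0,0,0],"gripper":0},{"angular":[0,0,0],"delta_pos":[0,0,0],"gripper":0},{"angular":[0,0,0],"delta_pos":[0,0,0],"gripper":0},{"angular":[0,0,0],"delta_pos":[0,0,0],"gripper":0},{"angular":[0,0,0],"delta_pos":[0,0,0],"gripper":0},{"angular":[0,0,0],"delta_pos":[0,0,0],"gripper":0},{"angular":[0,0,0],"delta_pos":[0,0,0],"gripper":0},{"angular":[0,0,0],"delta_pos":[0,0,0],"gripper":0}]'
python3 -m crank '[{"angular":[0,0,0],"delta_pos":[0,0,-5],"gripper":0},{"angular":[0,0,0],"delta_pos":[0,0,-10],"gripper":0},{"angular":[0,0,0],"delta_pos":[0,0,-20],"gripper":0},{"angular":[0,0,0],"delta_pos":[0,0,-20],"gripper":0},{"angular":[0,0,0],"delta_pos":[0,0,-20],"gripper":0},{"angular":[0,0,0],"delta_pos":[0,0,-20],"gripper":0},{"angular":[0,0,0],"delta_pos":[0,0,-20],"gripper":0},{"angular":[0,0,0],"delta_pos":[0,0,-15],"gripper":0},{"angular":[0,0,0],"delta_pos":[0,0,0],"gripper":0},{"angular":[0,0,0],"delta_pos":[0,0,0],"gripper":0}]'
python3 - <<'E'
from h import *
from scipy.spatial.transform import Rotation as R
s=get_state(); M=R.from_rotvec(s["orientation"]).as_matrix()
d=np.array([.6675,.062,.104])-s["tool_pos"]; print("tool mm",(M.T@d*1000).round(1))
b=get_image("top")[:,:,::-1]; cv2.imwrite("pics/top3.png",b)
b=get_image("scene")[:,:,::-1]; cv2.imwrite("pics/scene3.png",b)
cv2.imwrite("pics/c3.png",cv2.resize(b[170:310,200:390],None,fx=4,fy=4,interpolation=cv2.INTER_CUBIC))
E
```

```text
time: 30.3
tool_pos: [0.6028, -0.0393, 0.027]
orientation: [3.141, -0.029, 0.0]
contact_force: [-0.4, -1.5, 0.2]
finger_gap: 0.0858
grasp_force: 0.0
time: 31.3
tool_pos: [0.6027, -0.0391, 0.1567]
orientation: [-3.141, 0.029, 0.0]
contact_force: [-0.4, 0.6, -0.1]
finger_gap: 0.0852
grasp_force: 0.0
tool mm [  63.  -102.3   52.8]
```

View pics/c3.png

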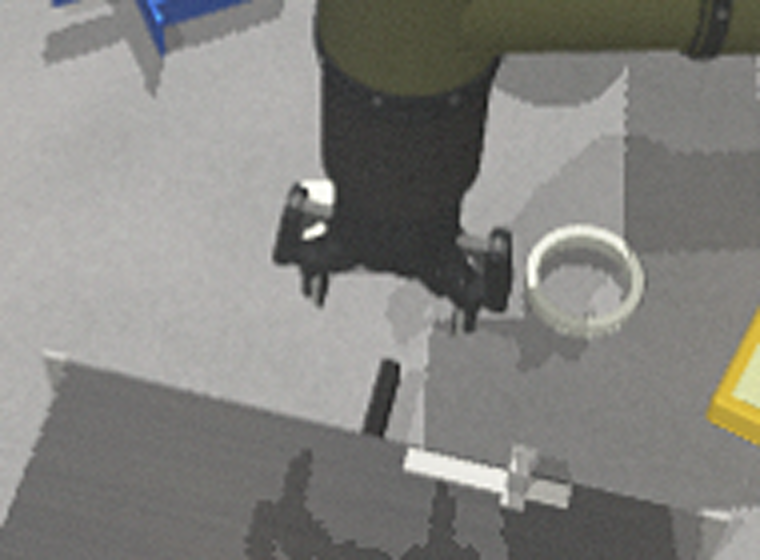

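The tray is home: only the handle shows, ending at crop (390,362). The latch post is still open at (525,460). Now to the post.

```bash
python3 -m crank '[{"angular":[0,0,0],"delta_pos":[9,-14,0],"gripper":0},{"angular":[0,0,0],"delta_pos":[18,-30,0],"gripper":0},{"angular":[0,0,0],"delta_pos":[18,-30,0],"gripper":0},{"angular":[0,0,0],"delta_pos":[18,-28,0],"gripper":0},{"angular":[0,0,0],"delta_pos":[0,0,13],"gripper":0},{"angular":[0,0,0],"delta_pos":[0,0,15],"gripper":0},{"angular":[0,0,0],"delta_pos":[0,0,15],"gripper":0},{"angular":[0,0,0],"delta_pos":[0,0,8],"gripper":0},{"angular":[0,0,0],"delta_pos":[0,0,0],"gripper":0},{"angular":[0,0,0],"delta_pos":[0,0,0],"gripper":0}]' 20
python3 -m crank '[{"angular":[0,0,0],"delta_pos":[0,0,0],"gripper":100},{"angular":[0,0,0],"delta_pos":[0,0,0],"gripper":150},{"angular":[0,0,0],"delta_pos":[0,0,0],"gripper":180},{"angular":[0,0,0],"delta_pos":[0,0,0],"gripper":200},{"angular":[0,0,0],"delta_pos":[0,0,0],"gripper":255},{"angular":[0,0,0],"delta_pos":[0,0,0],"gripper":255},{"angular":[0,0,0],"delta_pos":[0,0,0],"gripper":255},{"angular":[0,0,0],"delta_pos":[0,0,0],"gripper":255},{"angular":[0,0,0],"delta_pos":[0,0,0],"gripper":255},{"angular":[0,0,0],"delta_pos":[0,0,0],"gripper":255}]' 20
```

```text
time: 32.4
tool_pos: [0.6677, 0.0609, 0.1066]
orientation: [3.141, -0.03, 0.001]
contact_force: [0.1, 0.6, 1.4]
finger_gap: 0.0854
grasp_force: 0.0
time: 33.4
tool_pos: [0.6677, 0.0617, 0.1062]
orientation: [-3.141, 0.029, -0.001]
contact_force: [-0.4, 3.1, 1.9]
finger_gap: 0.0114
grasp_force: 24.2
```

Post gripped (gap ≈ 12 mm). Sliding the latch.

```bash
python3 -m crank '[{"angular":[0,0,0],"delta_pos":[0,2,0],"gripper":255},{"angular":[0,0,0],"delta_pos":[0,5,0],"gripper":255},{"angular":[0,0,0],"delta_pos":[0,5,0],"gripper":255},{"angular":[0,0,0],"delta_pos":[0,5,0],"gripper":255},{"angular":[0,0,0],"delta_pos":[0,5,0],"gripper":255},{"angular":[0,0,0],"delta_pos":[0,5,0],"gripper":255},{"angular":[0,0,0],"delta_pos":[0,5,0],"gripper":255},{"angular":[0,0,0],"delta_pos":[0,4,0],"gripper":255},{"angular":[0,0,0],"delta_pos":[0,0,0],"gripper":255},{"angular":[0,0,0],"delta_pos":[0,0,0],"gripper":255}]'
python3 -m crank '[{"angular":[0,0,0],"delta_pos":[0,1,0],"gripper":255},{"angular":[0,0,0],"delta_pos":[0,1,0],"gripper":255},{"angular":[0,0,0],"delta_pos":[0,1,0],"gripper":255},{"angular":[0,0,0],"delta_pos":[0,1,0],"gripper":255},{"angular":[0,0,0],"delta_pos":[0,0,0],"gripper":255},{"angular":[0,0,0],"delta_pos":[0,0,0],"gripper":255},{"angular":[0,0,0],"delta_pos":[0,0,0],"gripper":255},{"angular":[0,0,0],"delta_pos":[0,0,0],"gripper":255},{"angular":[0,0,0],"delta_pos":[0,0,0],"gripper":255},{"angular":[0,0,0],"delta_pos":[0,0,0],"gripper":255}]'
```

```text
time: 34.4
tool_pos: [0.6668, 0.0244, 0.1062]
orientation: [3.14, -0.03, -0.001]
contact_force: [-3.5, -1.4, 5.1]
finger_gap: 0.0114
grasp_force: 24.6
time: 35.4
tool_pos: [0.6667, 0.0223, 0.1062]
orientation: [-3.141, 0.028, 0.0]
contact_force: [-4.7, 3.4, 5.3]
finger_gap: 0.0114
grasp_force: 24.7
```

```bash
python3 -m crank '[{"angular":[0,0,0],"delta_pos":[0,1,0],"gripper":255},{"angular":[0,0,0],"delta_pos":[0,1,0],"gripper":255},{"angular":[0,0,0],"delta_pos":[0,0,0],"gripper":255},{"angular":[0,0,0],"delta_pos":[0,0,0],"gripper":255},{"angular":[0,0,0],"delta_pos":[0,0,0],"gripper":255},{"angular":[0,0,0],"delta_pos":[0,0,0],"gripper":255},{"angular":[0,0,0],"delta_pos":[0,0,0],"gripper":255},{"angular":[0,0,0],"delta_pos":[0,0,0],"gripper":255},{"angular":[0,0,0],"delta_pos":[0,0,0],"gripper":255},{"angular":[0,0,0],"delta_pos":[0,0,0],"gripper":255}]'
```

```text
time: 36.4
tool_pos: [0.6668, 0.0222, 0.1062]
orientation: [-3.138, 0.026, -0.0]
contact_force: [-5.1, 8.8, 6.4]
finger_gap: 0.0112
grasp_force: 24.8
```

It hit the stop (y fixed at 0.022, force rising). Release, lift and check.

```bash
python3 -m crank '[{"angular":[0,0,0],"delta_pos":[0,-1,0],"gripper":255},{"angular":[0,0,0],"delta_pos":[0,0,0],"gripper":150},{"angular":[0,0,0],"delta_pos":[0,0,0],"gripper":0},{"angular":[0,0,0],"delta_pos":[0,0,0],"gripper":0},{"angular":[0,0,0],"delta_pos":[0,0,0],"gripper":0},{"angular":[0,0,0],"delta_pos":[0,0,0],"gripper":0},{"angular":[0,0,0],"delta_pos":[0,0,0],"gripper":0},{"angular":[0,0,0],"delta_pos":[0,0,0],"gripper":0},{"angular":[0,0,0],"delta_pos":[0,0,0],"gripper":0},{"angular":[0,0,0],"delta_pos":[0,0,0],"gripper":0}]'
python3 -m crank '[{"angular":[0,0,0],"delta_pos":[0,0,-5],"gripper":0},{"angular":[0,0,0],"delta_pos":[0,0,-15],"gripper":0},{"angular":[0,0,0],"delta_pos":[0,0,-20],"gripper":0},{"angular":[0,0,0],"delta_pos":[0,0,-20],"gripper":0},{"angular":[0,0,0],"delta_pos":[-30,0,-20],"gripper":0},{"angular":[0,0,0],"delta_pos":[-40,0,0],"gripper":0},{"angular":[0,0,0],"delta_pos":[-40,0,0],"gripper":0},{"angular":[0,0,0],"delta_pos":[-40,0,0],"gripper":0},{"angular":[0,0,0],"delta_pos":[0,0,0],"gripper":0},{"angular":[0,0,0],"delta_pos":[0,0,0],"gripper":0}]'
python3 - <<'E'
from h import *
b=get_image("scene")[:,:,::-1]; cv2.imwrite("pics/scene4.png",b)
cv2.imwrite("pics/c4.png",cv2.resize(b[170:310,200:390],None,fx=4,fy=4,interpolation=cv2.INTER_CUBIC))
E
```

```text
time: 37.4
tool_pos: [0.6669, 0.0205, 0.1061]
orientation: [3.141, -0.029, 0.0]
contact_force: [-0.4, -0.3, -0.4]
finger_gap: 0.0857
grasp_force: 0.0
time: 38.4
tool_pos: [0.517, 0.0234, 0.1883]
orientation: [-3.14, 0.028, -0.006]
contact_force: [0.7, 1.7, 0.2]
finger_gap: 0.0854
grasp_force: 0.0
```

View pics/c4.png

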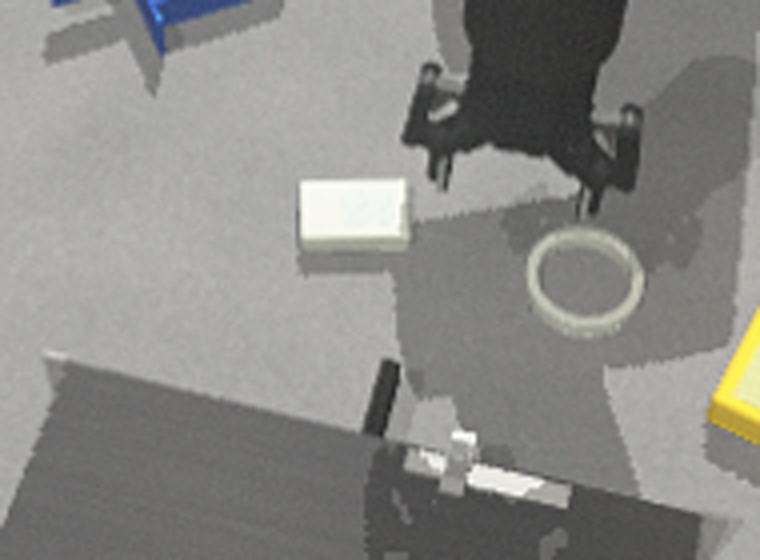

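The latch is across (post at crop 460,455), the tray is in (handle end 390,362) and the bystanders are unmoved. As a last check I'll nudge the handle end gently with closed fingers to be sure the plate is flush.

```bash
python3 -m crank '[{"angular":[0,0,0],"delta_pos":[0,20,0],"gripper":255},{"angular":[0,0,0],"delta_pos":[0,20,0],"gripper":255},{"angular":[0,0,0],"delta_pos":[0,21,20],"gripper":255},{"angular":[0,0,0],"delta_pos":[0,0,30],"gripper":255},{"angular":[0,0,0],"delta_pos":[0,0,30],"gripper":255},{"angular":[0,0,0],"delta_pos":[0,0,30],"gripper":255},{"angular":[0,0,0],"delta_pos":[0,0,25],"gripper":255},{"angular":[0,0,0],"delta_pos":[0,0,10],"gripper":255},{"angular":[0,0,0],"delta_pos":[0,0,0],"gripper":255},{"angular":[0,0,0],"delta_pos":[0,0,0],"gripper":255}]'
python3 -m crank '[{"angular":[0,0,0],"delta_pos":[10,0,0],"gripper":255},{"angular":[0,0,0],"delta_pos":[10,0,0],"gripper":255},{"angular":[0,0,0],"delta_pos":[10,0,0],"gripper":255},{"angular":[0,0,0],"delta_pos":[8,0,0],"gripper":255},{"angular":[0,0,0],"delta_pos":[3,0,0],"gripper":255},{"angular":[0,0,0],"delta_pos":[0,0,0],"gripper":255},{"angular":[0,0,0],"delta_pos":[0,0,0],"gripper":255},{"angular":[0,0,0],"delta_pos":[0,0,0],"gripper":255},{"angular":[0,0,0],"delta_pos":[0,0,0],"gripper":255},{"angular":[0,0,0],"delta_pos":[0,0,0],"gripper":255}]'
```

```text
time: 39.45
tool_pos: [0.5169, -0.0378, 0.0423]
orientation: [3.141, -0.029, 0.002]
contact_force: [0.6, -0.9, 0.2]
finger_gap: 0.0001
grasp_force: 0.0
time: 40.45
tool_pos: [0.5567, -0.0384, 0.0412]
orientation: [3.141, -0.029, 0.001]
contact_force: [0.5, 0.7, -0.1]
finger_gap: -0.0001
grasp_force: 0.0
```

```bash
python3 -m crank '[{"angular":[0,0,0],"delta_pos":[1,0,0],"gripper":255},{"angular":[0,0,0],"delta_pos":[1,0,0],"gripper":255},{"angular":[0,0,0],"delta_pos":[1,0,0],"gripper":255},{"angular":[0,0,0],"delta_pos":[1,0,0],"gripper":255},{"angular":[0,0,0],"delta_pos":[1,0,0],"gripper":255},{"angular":[0,0,0],"delta_pos":[1,0,0],"gripper":255},{"angular":[0,0,0],"delta_pos":[1,0,0],"gripper":255},{"angular":[0,0,0],"delta_pos":[0,0,0],"gripper":255},{"angular":[0,0,0],"delta_pos":[0,0,0],"gripper":255},{"angular":[0,0,0],"delta_pos":[0,0,0],"gripper":255}]'
```

```text
time: 41.45
tool_pos: [0.5638, -0.0386, 0.041]
orientation: [3.141, -0.029, -0.0]
contact_force: [0.6, 0.5, 0.8]
finger_gap: -0.0002
grasp_force: 0.0
```

```bash
python3 -m crank '[{"angular":[0,0,0],"delta_pos":[1,0,0],"gripper":255},{"angular":[0,0,0],"delta_pos":[1,0,0],"gripper":255},{"angular":[0,0,0],"delta_pos":[0,0,0],"gripper":255},{"angular":[0,0,0],"delta_pos":[0,0,0],"gripper":255},{"angular":[0,0,0],"delta_pos":[0,0,0],"gripper":255},{"angular":[0,0,0],"delta_pos":[0,0,0],"gripper":255},{"angular":[0,0,0],"delta_pos":[0,0,0],"gripper":255},{"angular":[0,0,0],"delta_pos":[0,0,0],"gripper":255},{"angular":[0,0,0],"delta_pos":[0,0,0],"gripper":255},{"angular":[0,0,0],"delta_pos":[0,0,0],"gripper":255}]'
```

```text
time: 42.45
tool_pos: [0.5651, -0.0387, 0.041]
orientation: [3.141, -0.029, -0.003]
contact_force: [-6.1, 0.7, 2.4]
finger_gap: -0.0002
grasp_force: 2.5
```

```bash
python3 -m crank '[{"angular":[0,0,0],"delta_pos":[0.5,0,0],"gripper":255},{"angular":[0,0,0],"delta_pos":[0.5,0,0],"gripper":255},{"angular":[0,0,0],"delta_pos":[0,0,0],"gripper":255},{"angular":[0,0,0],"delta_pos":[0,0,0],"gripper":255},{"angular":[0,0,0],"delta_pos":[0,0,0],"gripper":255},{"angular":[0,0,0],"delta_pos":[0,0,0],"gripper":255},{"angular":[0,0,0],"delta_pos":[0,0,0],"gripper":255},{"angular":[0,0,0],"delta_pos":[0,0,0],"gripper":255},{"angular":[0,0,0],"delta_pos":[0,0,0],"gripper":255},{"angular":[0,0,0],"delta_pos":[0,0,0],"gripper":255}]'
```

```text
time: 43.45
tool_pos: [0.5651, -0.0387, 0.041]
orientation: [3.141, -0.029, -0.006]
contact_force: [-9.2, 2.1, 6.8]
finger_gap: 0.0
grasp_force: 5.0
```

Rigid stop, so the plate is seated. Backing off and handing in.

```bash
python3 -m crank '[{"angular":[0,0,0],"delta_pos":[-3,0,0],"gripper":255},{"angular":[0,0,0],"delta_pos":[-10,0,0],"gripper":255},{"angular":[0,0,0],"delta_pos":[-15,0,0],"gripper":255},{"angular":[0,0,0],"delta_pos":[0,0,-20],"gripper":255},{"angular":[0,0,0],"delta_pos":[0,0,-30],"gripper":255},{"angular":[0,0,0],"delta_pos":[0,0,-30],"gripper":255},{"angular":[0,0,0],"delta_pos":[0,0,-30],"gripper":255},{"angular":[0,0,0],"delta_pos":[0,0,-20],"gripper":255},{"angular":[0,0,0],"delta_pos":[0,0,0],"gripper":255},{"angular":[0,0,0],"delta_pos":[0,0,0],"gripper":255}]'
python3 - <<'E'
from h import *
a=cv2.imread("pics/scene4.png")[:,:,::-1].astype(int); b=get_image("scene").astype(int)
r=np.s_[250:300,280:350]; print("mean diff at unit front",abs(a[r]-b[r]).mean().round(1))
print(close_job())
E
```

```text
time: 44.45
tool_pos: [0.5387, -0.038, 0.1711]
orientation: [-3.141, 0.029, -0.002]
contact_force: [-0.3, -0.4, -0.7]
finger_gap: 0.0
grasp_force: 0.0
mean diff at unit front 7.1
the job is handed in; nothing more can be done
None
```

The job is handed in after about 44 s: the tray is seated against the unit's face (highest force read 12 N), the latch is slid to its stop, the gripper is clear of everything, and the logger and tape beside the path look unmoved.

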